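# Latch the paint case left ajar

## Robot

A 6-joint arm with a two-finger parallel gripper is mounted at the origin on the work surface. World frame = base frame: x ahead of the robot, y to its left, z up, the work surface at z = 0. Lengths are in mm, angles in rad, forces in N, time in s.
With the tool pointing down it reaches from about 275 to 750 mm from the base axis. Payload 10.2 kg.
Tool frame: the origin (TCP) lies midway between the tips of the shut fingers; the grasp point (between the pads) lies 19 mm behind it; z points along the fingers, y is the direction in which the jaws open and shut (so a half turn about z gives the same grasp; the last joint's range is limited). The gripper opens to 85 mm and grips with 20 to 120 N. Pads are 22 mm wide; open, the fingers measure 114 mm over their backs; the gripper's body (76 mm by 85 mm) begins 54 mm behind the grasp point. The pads swing forward as they close: fully open they stand 13 mm farther back than shut.
Start: joints at [-1.382, 0.313, 1.498, -0, 1.331, -0.223], TCP at [210.124, -481.123, 231.294] pointing down, gripper open.
Joint ranges: [-2.94, 2.94], [-0.97, 2.17], [0.19, 2.56], [-1.23, 4.37], [0.02, 3.11], [-2.88, 2.88]. Speed limits (rad/s): [2.39, 2.39, 3.01, 3.14, 3.14, 3.14].

## Interface

Orientations are given as a unit quaternion [w, x, y, z].
In Python, from rig import sense, optics, ctrl gives the robot as it stands.
- The arm moves only by the tool play_rows, never from a script. Its argument "plan" is a list of rows, each a list of 7 numbers: the shift along the world's x, y, z in mm, then the turn, a rotation vector about the world's x, y, z in rad, then the opening, from -1 (shut) to 1 (fully open), so that 0 is half open. A call has 1 to 5 rows; each row shifts and turns the pose as measured when the row begins; what a row does not reach is not made up. A row lasts 1/12 s, in which the tool goes at most 41.7 mm and 7.16 degrees, less where a joint would pass 70% of its speed; a pose out of reach is approached as far as the arm can. A call is refused whole if a number of a shift passes 41.7 or a number of a turn 0.125, either way. A call with a gripper value outside its range is refused whole. The fingers move at their own pace and stop on an object; "grip_force" is the grip in N (left out, the last holds). Time passes only in rows, so rows that do not move let the fingers close. It gives the time, the measured TCP pose, the force and the opening at its end, in the units of the state.
- sense(): the state, without advancing time (a new reading comes with each control period).
- optics.capture(name): name is "scene" or "top" or "wrist"; returns a dict with "img" (384x512x3 uint8, blue, green, red), "fx", "fy", "cx", "cy" (pixels), "dist" ([k1, k2, p1, p2, k3] as OpenCV has them; the pictures are not rectified), "world_to_cam" (4x4, takes a point from world to camera coordinates). Camera axes: x right, y up, looking along -z (the intrinsics and any distortion apply to the point x, -y, -z); pixel columns grow to the right and rows downward; lengths in mm; the calibration is good to about 2 mm. A picture is of the moment at which its call begins. There is no depth.
- ctrl.finish_job(): hands the job in, once; it reports no verdict.
The state is a dict: "time_s": time; "joints": joint angles; "dq": joint speeds; "tau": joint torques, N m; "eef_pos": TCP position; "ee_rot": TCP orientation; "force": force on the tool from outside, world axes, zero at the start; "wrist_torque": the same for the moment, N m; "grip_width": opening from 0.0 (shut) to 1.0 (fully open).
Only numpy, scipy, OpenCV 4.12 (cv2) and the standard library are available. Lean on these libraries where they do the work, as an engineer would, in place of code of your own. Each camera call takes 0.05 s, during which the arm holds its last target. There are 200 camera calls.

## Task

Two wooden paint cases stand on the painting table; one is latched and the other has its lid ajar and its latch undone. Close the ajar one with its draw latch: tip the raised wire loop over so that it drops behind the hook on the lid, then push the latch lever right over and down flat so that it snaps past centre and clamps the lid. Do not push against the case that is already latched.

Things in the scene. Friction and masses are not known exactly. Their poses are not given: they have to be found in the camera images.
- case: The ajar wooden case, standing upright like a briefcase, fixed: 200 mm wide (y), 143 deep, 130 high. Steel latch on the top face. Origin: underside, at the seam, mid-width; z up, x across the seam from lever half (85 mm) to lid half (58 mm, hinged at the bottom). Its latch lever's pivot line runs along y through x = -22, y = 0, z = 144 mm. The sprung lid is 5 mm open at the top; closing takes 10 to 20 N.
- keeper (a point): Seat of the hook on the lid's top: where the middle of the loop's crossbar rests once hooked, 137 mm above the table, 35 mm to +x of the case's seam (30 once shut). The hook is a steel plate 24 mm wide (y), 4 mm thick; its tip is 11 mm above this point and leans 15 degrees to +x; the crossbar belongs on its +x side. Axes as the case's, tilted 2 degrees with the lid.
- loop_bar (a point): Middle of the crossbar of the open latch's wire loop: 5 mm steel, bar 52 mm long along y, legs 71 mm long down to a pin on the lever, 20 mm from its pivot. It starts upright, leaning 5 to 23 degrees back to -x against a stop, bar about 88 mm above the pivot line, clear above the lever. It swings freely: pushed to +x past vertical it falls by its weight over the hook. Axes turn with the loop.
- lever (a joint): Angle of the open latch's lever (rad): 0 = flat down, pointing to -x (clamped, end stop); 1.57 upright; 1.7 to 1.9 at the start (leaning a little to +x). Steel paddle 34 mm wide (y), 4 mm thick, reaching 54 mm from the pivot line at its mid-thickness. It stays where left (0.03 N m). With the loop hooked it resists with up to about 8 N at 40 mm from the pivot, passes centre at 0.5 and from 0.25 snaps to 0.
- shut_case: The other case, same form and size, already latched, its lever flat; nothing on it moves. Origin on the underside, at the seam between its halves, mid-width (85 mm of it lie on the -x side, 58 mm on the +x side); axes as for the ajar case; top face at 130 mm, latch parts up to 150 mm.

How it is judged:
By the outcome, as a careful person would: the job done as asked, in the order asked, and still so for the second after the job is handed in, with the robot touching nothing.
It also fails if it takes over 40 s, if anything falls off the work surface, if the arm or the gripper's body presses on something with over 40 N, if the wrist force passes 120 N, or if a joint passes its speed limit or range.

## Working session

There is one attempt and no reset: what is moved stays moved. The work goes in short steps, Python scripts to look and compute and a tool call to move; the robot and the scene stay as the last step left them, time stands still between calls to the robot, and variables do not carry over. Pictures are saved under pics/ and viewed, about 8 in all and at most 12, crops included, and the job is handed in when it is done.

Besides the shell and the picture viewer there is one more tool, called after "Request:" as name(argument=value, ...) on one line, values as JSON. play_rows: Moves the arm, as the interface text tells. Its arguments: {"type":"object","properties":{"plan":{"type":"array"},"grip_force":{"type":"number"}},"required":["plan"]}

```bash
mkdir -p pics; python3 - <<'E'
from rig import sense, optics
import cv2,json
s=sense();print({k:s[k] for k in('time_s','eef_pos','ee_rot','force','grip_width')})
import numpy as np
a=[]
for n in('scene','top'):
    c=optics.capture(n);cv2.imwrite(f'pics/{n}0.png',c['img'])
    print(n,[c[k] for k in('fx','fy','cx','cy','dist')],np.array(c['world_to_cam']).round(3).tolist())
E
```

```text
{'time_s': 0.0, 'eef_pos': array([ 210.08103792, -480.86780226,  230.74294859]), 'ee_rot': array([-6.24863082e-04,  9.78875183e-01,  2.04457785e-01,  2.35733513e-06]), 'force': array([-0.11809581, -0.00753659, -0.71406568]), 'grip_width': 0.9980955877756398}
scene [355.3248011031389, 355.3248011031389, 256.12742636583056, 190.42970223710674, array([-0.10174523,  0.        ,  0.        ,  0.        ,  0.        ])] [[-0.982, 0.189, -0.009, 552.149], [-0.152, -0.758, 0.635, -5.621], [0.113, 0.624, 0.773, -860.016], [0.0, 0.0, 0.0, 1.0]]
top [481.5966163650251, 481.5966163650251, 241.5306326568728, 187.83857540975626, array([-0.00982626,  0.        ,  0.        ,  0.        ,  0.        ])] [[-0.013, -1.0, 0.014, -11.773], [0.989, -0.01, 0.147, -554.025], [-0.147, 0.016, 0.989, -994.113], [0.0, 0.0, 0.0, 1.0]]
```

View pics/scene0.png

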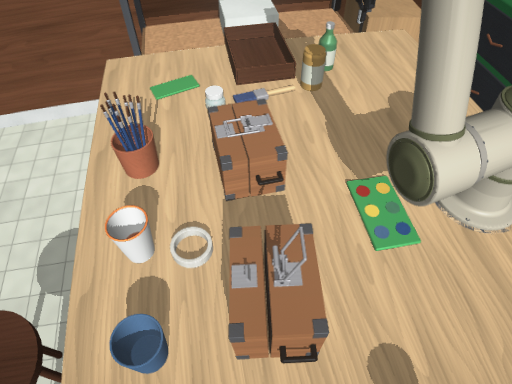

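View pics/top0.png

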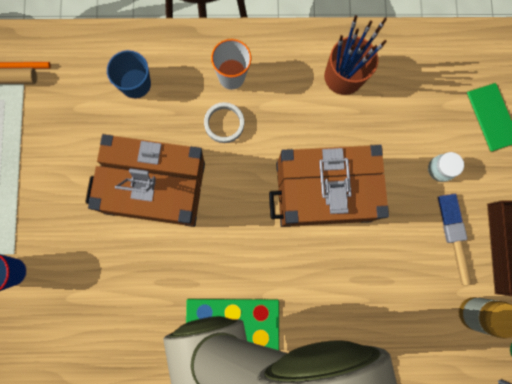

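Both views show the ajar case at the left in top (about px 150,180) with its loop up. The latched case is at the right (335,185). I'll enlarge crops of the ajar one.

```bash
python3 - <<'E'
import cv2,numpy as np
a=cv2.imread('pics/top0.png')[125:235,80:212];b=cv2.imread('pics/scene0.png')[215:365,215:335]
a=cv2.resize(a,None,fx=6,fy=5.4,interpolation=2) if 0 else cv2.resize(a,None,fx=6,fy=6,interpolation=2)
for i in range(0,132,10):cv2.putText(a,str(80+i),(i*6,8),0,.3,(0,0,0),1)
b=cv2.resize(b,None,fx=4,fy=4,interpolation=2)
cv2.imwrite('pics/topc.png',a[:600]);cv2.imwrite('pics/scenec.png',b)
E
```

```text
(no output)
```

View pics/topc.png

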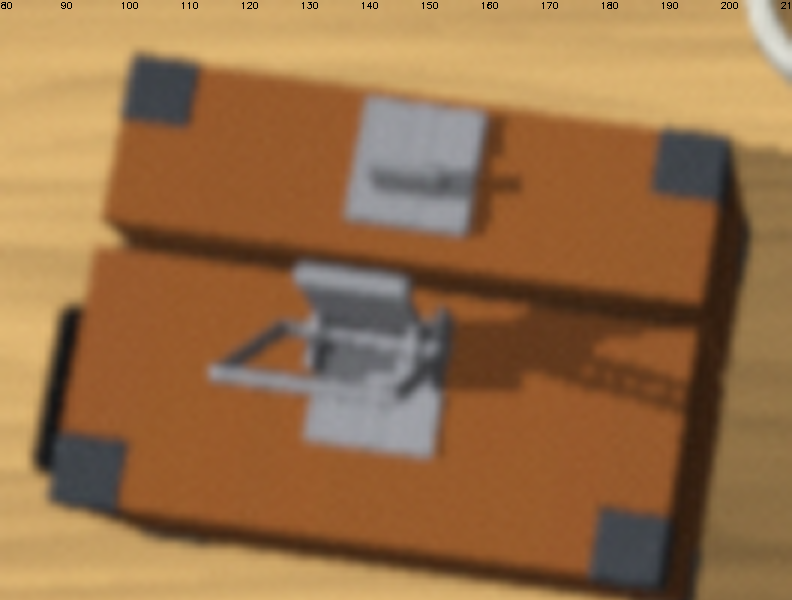

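View pics/scenec.png

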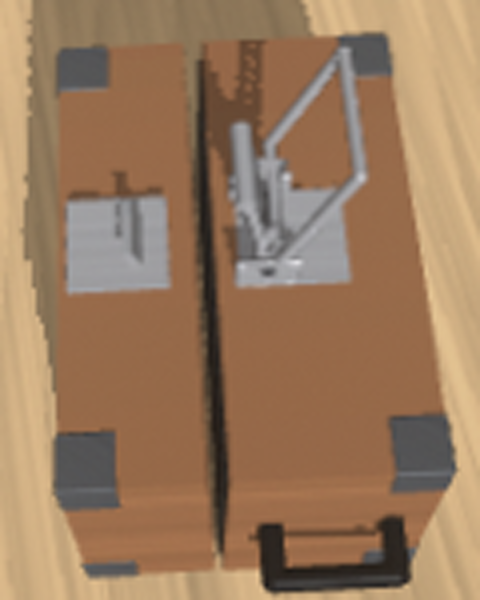

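Ajar case: lever half nearest the robot, with the lever upright near the seam, the loop bar ends at top px (115,187) and (145,191), and the hook plate on the lid at about (148,155). Next I fit the pose.

```bash
cat > h.py <<'E'
import numpy as np,cv2
from scipy.optimize import least_squares
D=np.diag([1,-1,-1.])
def proj(c,P):
    T=np.array(c['world_to_cam']);K=np.array([[c['fx'],0,c['cx']],[0,c['fy'],c['cy']],[0,0,1]])
    R=D@T[:3,:3];t=D@T[:3,3]
    return cv2.projectPoints(np.atleast_2d(P).astype(float),cv2.Rodrigues(R)[0],t,K,np.array(c['dist'],float))[0][:,0]
def tri(c1,p1,c2,p2):
    r=least_squares(lambda X:np.r_[proj(c1,X)[0]-p1,proj(c2,X)[0]-p2],[550,150,150]);return r.x,np.abs(r.fun).max()
def w(q,P):
    c,s=np.cos(q[2]),np.sin(q[2]);P=np.atleast_2d(P).astype(float)
    return np.c_[q[0]+c*P[:,0]-s*P[:,1],q[1]+s*P[:,0]+c*P[:,1],P[:,2]]
def loc(q,X):
    c,s=np.cos(q[2]),np.sin(q[2]);d=np.array(X)-[q[0],q[1],0];return np.array([c*d[0]+s*d[1],-s*d[0]+c*d[1],d[2]])
E
python3 - <<'E'
from h import *
from rig import optics
S=optics.capture('scene');T=optics.capture('top')
t=lambda u,v:(80+u/6,125+v/6)
s=lambda u,v:(215+u/4,215+v/4)
M=np.array([[0,100,130],[-85,100,130],[-85,-100,130],[0,-100,130],[63,100,128],[63,-100,128]])
pt=np.array([t(97,250),t(50,503),t(663,587),t(700,318),t(135,55),t(728,138)])
Ms=M[[1,2,3,5]];ps=np.array([s(452,468),s(388,35),s(203,42),s(58,48)])
f=lambda q:np.r_[(proj(T,w(q,M))-pt).ravel(),(proj(S,w(q,Ms))-ps).ravel()]
r=least_squares(f,[580,150,0]);q=r.x;print(q,r.fun.round(1))
np.save('q.npy',q)
for n,a,b in[('barA(+y)',t(212,374),s(362,178)),('barB',t(392,395),s(345,50)),('lever tip mid',t(354,270),s(240,157)),('base +y -x',t(305,440),s(350,278)),('keeper plate far+y',t(368,97),s(66,288))]:
    X,e=tri(T,a,S,b);print(n,X.round(1),'loc',loc(q,X).round(1),round(e,2))
E
```

```text
[ 5.73398224e+02  1.70854032e+02 -1.47772734e-01] [-0.4 -1.2 -0.4 -0.8 -0.7 -0.8 -0.4  1.2 -0.7  0.8 -0.2  0.4  0.5 -0.3
 -1.1 -1.2 -0.9 -0.9  1.1 -0.5]
barA(+y) [529.3 205.6 228.7] loc [-48.7  27.9 228.7] 0.09
barB [521.7 153.2 230. ] loc [-48.5 -25.1 230. ] 0.28
lever tip mid [565.  171.6 196.9] loc [ -8.5  -0.5 196.9] 0.35
base +y -x [522.3 199.5 129.8] loc [-54.8  20.8 129.8] 0.04
keeper plate far+y [636.8 181.1 129.6] loc [ 61.2  19.5 129.6] 0.12
```

Request:
play_rows(plan=[[14,34,12,0,0,-0.11,-1],[14,34,12,0,0,-0.11,-1],[14,34,12,0,0,-0.11,-1],[14,34,12,0,0,-0.11,-1],[14,34,12,0,0,-0.11,-1]], grip_force=40)

```text
time_s: 0.62
eef_pos: [278.4, -307.7, 287.7]
ee_rot: [-0.005, 0.997, -0.083, -0.0]
force: [-0.2, -1.2, 0.5]
grip_width: 0.299
```

Request:
play_rows(plan=[[12,36,0,0,0,0,-1],[12,36,0,0,0,0,-1],[12,36,0,0,0,0,-1],[12,36,0,0,0,0,-1],[12,36,0,0,0,0,-1]])

```text
time_s: 1.03
eef_pos: [339.3, -119.5, 290.3]
ee_rot: [-0.003, 0.996, -0.089, 0.002]
force: [1.1, -1.4, 0.1]
grip_width: -0.001
```

Request:
play_rows(plan=[[18,36,0,0,0,0.03,-1],[18,36,0,0,0,0,-1],[18,36,0,0,0,0,-1],[18,36,0,0,0,0,-1],[18,36,0,0,0,0,-1]])

```text
time_s: 1.45
eef_pos: [428.9, 69.2, 291.4]
ee_rot: [-0.002, 0.997, -0.073, 0.004]
force: [1.1, -1.4, 0.1]
grip_width: 0.002
```

Request:
play_rows(plan=[[15,36,0,0,0,0,-1],[15,36,0,0,0,0,-1],[15,36,0,0,0,0,-1],[0,0,0,0,0,0,-1],[0,0,0,0,0,0,-1]])

```text
time_s: 1.87
eef_pos: [475.6, 190.5, 289.4]
ee_rot: [-0.002, 0.998, -0.069, 0.003]
force: [0.2, -1.2, 0.5]
grip_width: 0.001
```

Request:
play_rows(plan=[[0,-1,-22,0,0,-0.01,-1],[0,-1,-22,0,0,0,-1],[0,-1,-22,0,0,0,-1],[0,-1,0,0,0,0,-1],[0,0,0,0,0,0,-1]])

```text
time_s: 2.28
eef_pos: [474.9, 183.9, 222.3]
ee_rot: [-0.002, 0.997, -0.075, 0.003]
force: [0.5, 0.8, 1.2]
grip_width: -0.004
```

Request:
play_rows(plan=[[10,-1.5,0,0,0,0,-1],[10,-1.5,0,0,0,0,-1],[8,-1.2,0,0,0,0,-1],[8,-1.2,0,0,0,0,-1],[8,-1.2,0,0,0,0,-1]])

```text
time_s: 2.7
eef_pos: [521.3, 174.9, 228.9]
ee_rot: [-0.003, 0.997, -0.076, 0.007]
force: [-0.9, -0.0, -0.0]
grip_width: -0.003
```

```bash
cat > snap.py <<'E'
import sys,cv2
from h import *
from rig import optics,sense
q=np.load('q.npy');s=sense();print('lx,ly,z',loc(q,s['eef_pos']).round(1),'F',s['force'].round(1),'t',s['time_s'])
n=sys.argv[1];o=[]
for c,(x0,y0,x1,y1) in(('top',(80,115,220,235)),('scene',(200,190,340,345))):
    o.append(cv2.resize(optics.capture(c)['img'][y0:y1,x0:x1],(400,int(400*(y1-y0)/140)),interpolation=2))
h=max(i.shape[0] for i in o);o=[cv2.copyMakeBorder(i,0,h-i.shape[0],0,0,0) for i in o]
cv2.imwrite(f'pics/{n}.png',np.hstack(o))
E
python3 snap.py a1
```

```text
lx,ly,z [-52.1  -3.7 228.9] F [-0.9 -0.  -0. ] t 2.7
```

View pics/a1.png

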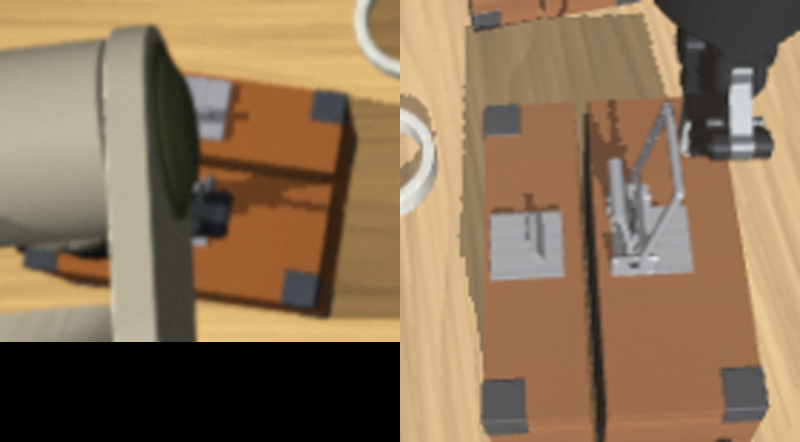

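```bash
python3 - <<'E'
from h import *
from rig import optics,sense
S=optics.capture('scene');q=np.load('q.npy');p=sense()['eef_pos'];print(p)
P=proj(S,[p]);print('tcp px',P,(P-[200,190])*400/140+[400,0])
from scipy.spatial.transform import Rotation as R
e=sense()['ee_rot'];print(R.from_quat(e,scalar_first=True).as_matrix().round(3))
for l in((-38.5,27,231),(-38.5,-26,231)):
  print((proj(S,w(q,[l]))-[200,190])*400/140+[400,0])
E
```

```text
[520.78393605 175.04479993 228.15329427]
tcp px [[305.47795483 240.33830044]] [[701.36558523 143.82371555]]
[[ 0.988 -0.152  0.013]
 [-0.152 -0.988  0.005]
 [ 0.012 -0.007 -1.   ]]
[[681.12140615 195.7313008 ]]
[[669.40119815 105.26306304]]
```

Request:
play_rows(plan=[[8,-0.5,-3,0,0,0,-1],[8,-0.5,-3,0,0,0,-1],[8,-0.5,-2,0,0,0,-1],[8,-0.5,-2,0,0,0,-1],[0,0,0,0,0,0,-1]])

```text
time_s: 3.27
eef_pos: [555.2, 173.0, 217.7]
ee_rot: [-0.003, 0.997, -0.076, 0.006]
force: [-0.2, -0.4, -0.0]
grip_width: 0.002
```

```bash
python3 snap.py a2
```

```text
lx,ly,z [-18.3  -0.5 217.7] F [-0.2 -0.4 -0. ] t 3.2667
```

View pics/a2.png

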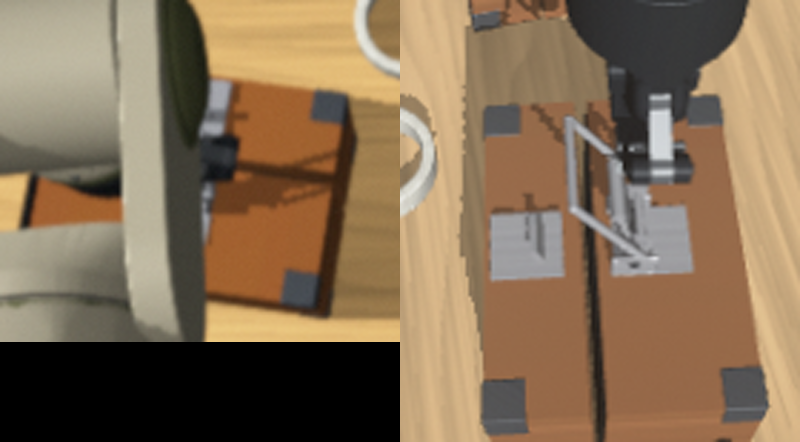

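The loop has passed vertical and is falling toward the hook (bar at 575,160 in the scene crop). I'll lift and let it drop.

Request:
play_rows(plan=[[0,0,12,0,0,0,-1],[0,0,12,0,0,0,-1],[0,0,0,0,0,0,-1],[0,0,0,0,0,0,-1],[0,0,0,0,0,0,-1]])

```text
time_s: 3.78
eef_pos: [553.1, 173.6, 242.1]
ee_rot: [-0.003, 0.997, -0.076, 0.005]
force: [0.0, -0.4, 0.2]
grip_width: 0.002
```

```bash
python3 snap.py a3
```

```text
lx,ly,z [-20.5  -0.3 242.1] F [ 0.  -0.4  0.2] t 3.7833
```

View pics/a3.png

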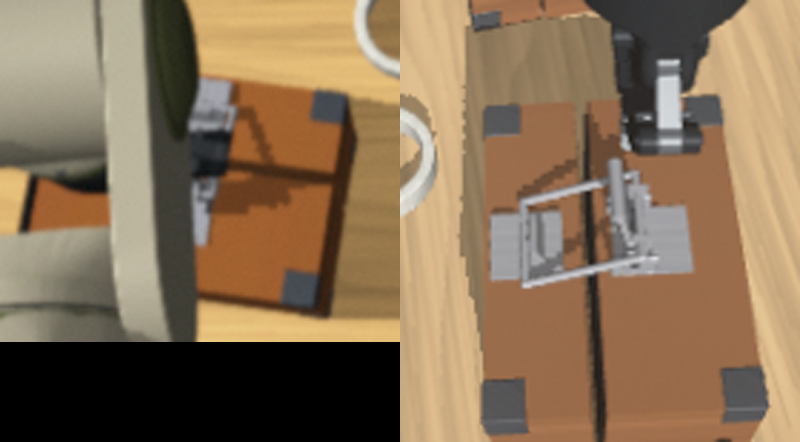

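Request:
play_rows(plan=[[17,-2.5,0,0,0,0,-1],[17,-2.5,0,0,0,0,-1],[17,-2.5,0,0,0,0,-1],[0,0,0,0,0,0,-1],[0,0,-14,0,0,0,-1]])

```text
time_s: 4.3
eef_pos: [605.7, 166.1, 227.7]
ee_rot: [-0.003, 0.997, -0.075, 0.005]
force: [0.1, 0.3, -0.6]
grip_width: -0.004
```

Request:
play_rows(plan=[[0,0,-15,0,0,0,-1],[0,0,-15,0,0,0,-1],[0,0,-12,0,0,0,-1],[0,0,0,0,0,0,-1]])

```text
time_s: 4.63
eef_pos: [603.0, 166.2, 179.8]
ee_rot: [-0.002, 0.997, -0.075, 0.002]
force: [-0.1, -0.0, -0.1]
grip_width: 0.004
```

```bash
python3 snap.py a4
```

```text
lx,ly,z [ 30.   -0.3 179.8] F [-0.1 -0.  -0.1] t 4.6333
```

View pics/a4.png

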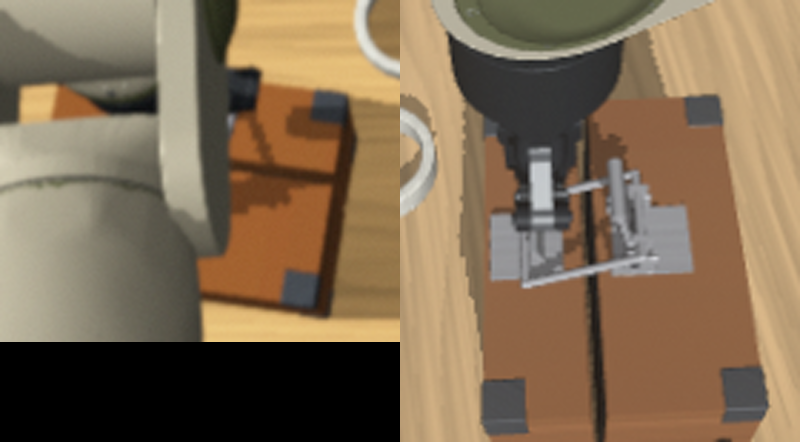

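The loop has come to rest with its +y bar end at (525,285), and the finger sits on the +x side of the lever. I'll check the bar position by projection.

```bash
python3 - <<'E'
from h import *
from rig import optics,sense
S=optics.capture('scene');q=np.load('q.npy')
pr=lambda P:((proj(S,P)-[200,190])*400/140+[400,0]).round(0).tolist()
print('bar exp',pr(w(q,[(48,26,137),(48,-26,137)])),'if on hook tip',pr(w(q,[(40,26,150),(40,-26,150)])),'tip of hook',pr(w(q,[(38,0,148)])),'tcp',pr([sense()['eef_pos']]))
for th in(1.8,1.6,1.4,1.2,1.0,.8,.6,.4,.2,0):
    r=44;l=(-22-r*np.cos(th)+2*np.sin(th)+11,0,144+r*np.sin(th)+2*np.cos(th));print(th,np.round(l,0),w(q,[l]).round(0))
E
```

```text
bar exp [[513.0, 282.0], [512.0, 199.0]] if on hook tip [[526.0, 271.0], [524.0, 188.0]] tip of hook [[529.0, 230.0]] tcp [[539.0, 200.0]]
1.8 [  1.   0. 186.] [[574. 171. 186.]]
1.6 [ -8.   0. 188.] [[566. 172. 188.]]
1.4 [-17.   0. 188.] [[557. 173. 188.]]
1.2 [-25.   0. 186.] [[549. 175. 186.]]
1.0 [-33.   0. 182.] [[541. 176. 182.]]
0.8 [-40.   0. 177.] [[534. 177. 177.]]
0.6 [-46.   0. 170.] [[528. 178. 170.]]
0.4 [-51.   0. 163.] [[523. 178. 163.]]
0.2 [-54.   0. 155.] [[520. 179. 155.]]
0 [-55.   0. 146.] [[519. 179. 146.]]
```

Request:
play_rows(plan=[[-10,1.5,2,0,0,0,-1],[-10,1.5,2,0,0,0,-1],[-9,1.5,2,0,0,0,-1],[-8,1,2,0,0,0,-1],[-5,1,0,0,0,0,-1]])

```text
time_s: 5.2
eef_pos: [562.7, 173.0, 196.4]
ee_rot: [-0.003, 0.997, -0.076, 0.009]
force: [-0.3, 0.7, -0.6]
grip_width: 0.002
```

```bash
cat > s.py <<'E'
from h import *
from rig import sense
s=sense();print(loc(np.load('q.npy'),s['eef_pos']).round(1),s['eef_pos'].round(1),s['force'].round(1),s['wrist_torque'].round(2))
E
python3 s.py
```

```text
[-10.9   0.5 196.4] [562.7 173.  196.4] [-0.3  0.7 -0.6] [-0.03 -0.    0.09]
```

```bash
python3 snap.py a5
```

```text
lx,ly,z [-10.9   0.5 196.4] F [-0.3  0.7 -0.6] t 5.2
```

View pics/a5.png

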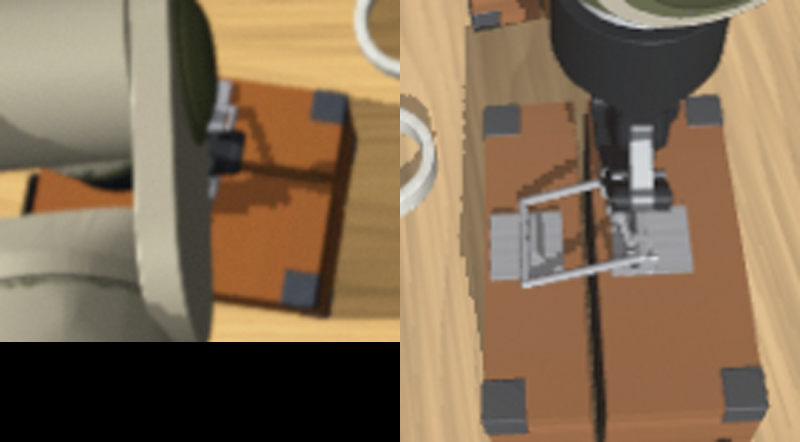

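The lever is hidden behind the finger and the loop hasn't shifted, so the finger may have risen over the lever tip. I'll back off over the top and come in lower.

Request:
play_rows(plan=[[0,0,15,0,0,0,-1],[14,-2,0,0,0,0,-1],[14,-2,0,0,0,0,-1],[10,-2,-6,0,0,0,-1],[0,0,-12,0,0,0,-1]])

```text
time_s: 5.72
eef_pos: [604.3, 166.7, 196.7]
ee_rot: [-0.004, 0.997, -0.075, 0.012]
force: [-0.3, -1.0, -0.6]
grip_width: 0.001
```

Request:
play_rows(plan=[[0,0,-10,0,0,0,-1],[0,0,-8,0,0,0,-1],[0,0,0,0,0,0,-1],[0,0,0,0,0,0,-1]])

```text
time_s: 6.05
eef_pos: [604.3, 166.2, 174.7]
ee_rot: [-0.004, 0.997, -0.076, 0.01]
force: [0.4, -0.2, 0.1]
grip_width: -0.001
```

```bash
python3 snap.py a6; python3 s.py
```

```text
lx,ly,z [ 31.3  -0.  174.7] F [ 0.4 -0.2  0.1] t 6.05
[ 31.3   0.  175.1] [604.4 166.2 175.1] [-0.1  0.1  0. ] [ 0.02  0.04 -0.03]
```

View pics/a6.png

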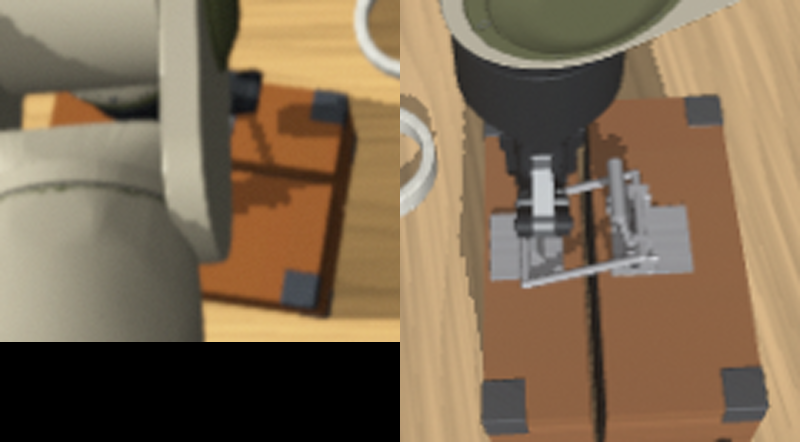

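The lever is unmoved (tip at 614,162), so the first pass did go over it. Now I push lower and check the height as I go.

Request:
play_rows(plan=[[-8,1.2,0,0,0,0,-1],[-8,1.2,-1,0,0,0,-1],[-7,1,-1,0,0,0,-1],[0,0,0,0,0,0,-1]])

```text
time_s: 6.48
eef_pos: [581.0, 170.0, 175.1]
ee_rot: [-0.004, 0.997, -0.076, 0.012]
force: [-0.1, 0.4, -0.3]
grip_width: 0.003
```

```bash
python3 s.py
```

```text
[  7.6   0.2 175.1] [581.  170.  175.1] [-0.1  0.4 -0.3] [ 0.03  0.01 -0.03]
```

Request:
play_rows(plan=[[-6,0.9,0,0,0,0,-1],[-6,0.9,0,0,0,0,-1],[-6,0.9,0,0,0,0,-1],[-5,0.8,0,0,0,0,-1]])

```text
time_s: 6.82
eef_pos: [557.9, 173.5, 176.4]
ee_rot: [-0.004, 0.997, -0.076, 0.014]
force: [4.2, 0.5, -0.1]
grip_width: -0.001
```

```bash
python3 s.py
```

```text
[-15.7   0.3 176.4] [557.9 173.5 176.4] [ 4.2  0.5 -0.1] [-0.05 -0.55  0.02]
```

Request:
play_rows(plan=[[-4,0.6,3,0,0,0,-1],[-4,0.6,2,0,0,0,-1],[-4,0.6,-1,0,0,0,-1],[-4,0.6,-2,0,0,0,-1]])

```text
time_s: 7.15
eef_pos: [541.3, 175.9, 179.9]
ee_rot: [-0.004, 0.997, -0.076, 0.017]
force: [3.2, -0.4, -0.2]
grip_width: -0.002
```

```bash
python3 s.py
```

```text
[-32.5   0.3 179.9] [541.3 175.9 179.9] [ 3.2 -0.4 -0.2] [-0.05 -0.54  0.  ]
```

Request:
play_rows(plan=[[-3,0.4,-3,0,0,0,-1],[-3,0.4,-4,0,0,0,-1],[-3,0.4,-4,0,0,0,-1],[-2,0.3,-3,0,0,0,-1]])

```text
time_s: 7.48
eef_pos: [528.3, 177.9, 165.3]
ee_rot: [-0.004, 0.997, -0.076, 0.016]
force: [0.6, -0.4, -0.2]
grip_width: -0.001
```

```bash
python3 s.py
```

```text
[-45.7   0.3 165.3] [528.3 177.9 165.3] [ 0.6 -0.4 -0.2] [-0.02 -0.13  0.02]
```

Request:
play_rows(plan=[[-2,0.3,-4,0,0,0,-1],[-1,0.1,-5,0,0,0,-1],[-1,0.1,-4,0,0,0,-1],[0,0,0,0,0,0,-1]])

```text
time_s: 7.82
eef_pos: [521.8, 178.6, 148.6]
ee_rot: [-0.004, 0.997, -0.076, 0.013]
force: [0.4, -0.9, 0.4]
grip_width: 0.002
```

```bash
python3 s.py
```

```text
[-52.1   0.  148.6] [521.8 178.6 148.6] [ 0.4 -0.9  0.4] [ 0.03  0.02 -0.02]
```

Request:
play_rows(plan=[[0,0,-2,0,0,0,-1],[0,0,-1,0,0,0,-1],[0,0,0,0,0,0,-1]])

```text
time_s: 8.07
eef_pos: [521.9, 178.6, 146.2]
ee_rot: [-0.004, 0.997, -0.076, 0.013]
force: [-0.1, -1.0, 1.3]
grip_width: 0.001
```

```bash
python3 s.py
```

```text
[-5.210e+01  1.000e-01  1.462e+02] [521.9 178.6 146.2] [-0.1 -1.   1.3] [-0.02  0.13 -0.04]
```

Request:
play_rows(plan=[[0,0,-1,0,0,0,-1],[0,0,-0.5,0,0,0,-1]])

```text
time_s: 8.23
eef_pos: [522.0, 178.6, 146.0]
ee_rot: [-0.004, 0.997, -0.075, 0.014]
force: [-3.5, -1.1, 6.0]
grip_width: -0.001
```

Request:
play_rows(plan=[[0,0,20,0,0,0,-1],[0,0,40,0,0,0,-1],[0,0,40,0,0,0,-1],[-20,-34,0,0,0,0,-1],[-20,-34,0,0,0,0,-1]])

```text
time_s: 8.65
eef_pos: [482.9, 112.4, 249.2]
ee_rot: [-0.004, 0.997, -0.073, 0.014]
force: [-1.1, -0.5, -1.6]
grip_width: 0.001
```

Request:
play_rows(plan=[[-20,-34,0,0,0,0,-1],[-20,-34,0,0,0,0,-1],[-20,-34,0,0,0,0,-1],[-14,-36,0,0,0,0,-1],[0,0,0,0,0,0,-1]])

```text
time_s: 9.07
eef_pos: [403.4, -33.9, 250.5]
ee_rot: [-0.003, 0.997, -0.073, 0.017]
force: [0.4, 0.2, -0.7]
grip_width: 0.004
```

```bash
python3 snap.py a7; python3 s.py
```

```text
lx,ly,z [-138.  -227.6  250.5] F [ 0.4  0.2 -0.7] t 9.0667
[-137.  -223.9  250.6] [404.9 -30.4 250.6] [ 0.7  0.8 -1. ] [ 0.03 -0.02  0.  ]
```

View pics/a7.png

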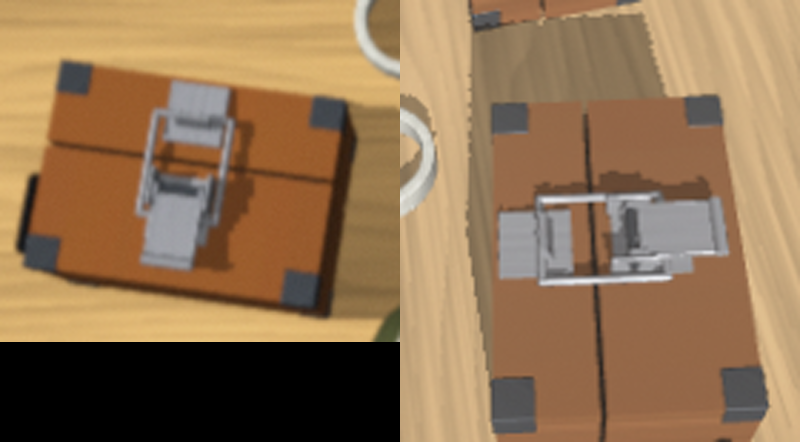

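The seam is shut, the lever lies flat, and the loop bar (top crop 155–230, about 118) is behind the hook. Handing in.

```bash
python3 -c "
from rig import ctrl;print(ctrl.finish_job())"
```

```text
the job is handed in; nothing more can be done
None
```

The ajar case is closed and latched, and I handed the job in at about 9 s of the 40 s allowed. I tipped the loop over with the shut fingers so it dropped behind the hook. I then pushed the lever over and down flat, and moved the arm clear.

**Last checks:**
- The final pictures show the seam closed, the crossbar on the lid side of the hook and the lever flat.
- The fingertip met the flat lever at about 146 mm, the height expected when it is clamped. The highest force I read was about 7 N.
- The arm stayed away from the latched case.

**What went wrong or disagreed:**
- My first try at the lever drifted upward and passed over its tip without moving it. I backed off and repeated the push lower.
- Around the hook, the parts I saw in the scene camera were about 5 mm off my fitted positions. I judged that the crossbar was behind the hook from where it lay relative to the hook.

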